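Seat a cup blank in the corner of a carving board

ROBOT

A 6-joint arm with a two-finger parallel gripper is mounted at the origin on the work surface. World frame = base frame: x ahead of the robot, y to its left, z up, the work surface at z = 0. Lengths are in m, angles in rad, forces in N, time in s.
With the tool pointing down it reaches from about 0.325 to 0.775 m from the base axis. Payload 5.5 kg.
Tool frame: the origin (TCP) lies on the mounting face of the last link; the fingertips stand 173 mm ahead of it and the grasp point (between the pads) lies 155 mm ahead of it; y points along the fingers, x is the direction in which the jaws open and shut, and the axes are right-handed (so a half turn about y gives the same grasp; the last joint's range is limited). The gripper opens to 85 mm and grips with 20 to 120 N. Pads are 22 mm wide; open, the fingers measure 114 mm over their backs; the gripper's body (76 mm by 85 mm) begins 54 mm behind the grasp point. The pads swing forward as they close: fully open they stand 13 mm farther back than shut.
Start: joints at [-1.375, 0.091, 1.231, -0, 1.82, -0.057], TCP at [0.15, -0.581, 0.405] pointing down, gripper open.
Joint ranges: [-2.87, 2.87], [-0.86, 2.18], [0.17, 2.46], [-1.51, 4.65], [0.06, 2.69], [-2.65, 2.65]. Speed limits (rad/s): [2.57, 2.57, 3.01, 3.14, 3.14, 3.14].

INTERFACE

Orientations are given as a rotation vector (axis times angle).
In Python, from rig import * gives the robot as it stands. Calls block until the motion is done:
- move_ptp(position, orientation): joint-space move of the TCP to a pose.
- line_to(position, rot=None, v=0.15): straight line of the TCP; rot=None keeps the orientation; v is the mean speed in m/s.
- move_joints(angles): joint-space move.
- set_gripper(opening, grip_force=None): finger opening in m; grip_force is the grip in N (None keeps the last); returns when the fingers have stopped.
- sleep(seconds).
- inverse_kinematics(position, orientation): joint angles nearest the present ones, or None.
- state(): the state.
- grab_frame(name): name is "scene" or "top" or "wrist"; returns a dict with "frame" (480x640x3 uint8, red, green, blue), "fovy" (degrees; the focal length in pixels is half the picture's height over the tangent of half this angle, whatever the lens; pixels are square), "cx", "cy" (the principal point, pixels), "world_from_camera" (4x4, takes a point from camera to world coordinates). Camera axes: x right, y down, z forward; pixel columns grow to the right and rows downward; lengths in m; the calibration is good to about 2 mm. A picture is of the moment at which its call begins. There is no depth.
A pose or a line that the arm cannot do raises PlanningError and nothing moves.
- hand_in(): hands the job in, once; it reports no verdict.
The state is a dict: "t": time; "joint_positions": joint angles; "joint_velocities": joint speeds; "tau": joint torques, N m; "ee_pos": TCP position; "tcp_rot": TCP orientation; "contact_force": force on the tool from outside, world axes, zero at the start; "ft_torque": the same for the moment, N m; "gripper_width": finger opening in m.
Only numpy, scipy, OpenCV 4.12 (cv2) and the standard library are available. Lean on these libraries where they do the work, as an engineer would, in place of code of your own. Each camera call takes 0.05 s, during which the arm holds its last target. There are 200 camera calls.

TASK

Get the roughed-out wooden cup blank ready for hollowing: push it along the carving board until its block sits snug and square against both fences in the corner of the board, with its handle stub lying along the back fence and pointing away from the side fence. Only push it: do not grip, lift or tip it, and leave the finished cup, the glass, the tape measure and the knife where they are.

Things in the scene. Friction and masses are not known exactly. Their poses are not given: they have to be found in the camera images.
- board: Carving board, fixed: plywood 240 (x) by 320 (y) mm on a thin mat, upper face 21 mm above the desk. Two pale wooden fences on it form an L, each 30 mm wide, tops 28 mm above the board: the back fence along the whole far (+x) edge, the side fence along the left (+y) edge. Near and right edges are open. Origin: centre of the underside, on the desk; z up; yaw within 0.3 rad.
- corner (a point): Inside corner of the board's two fences, at the height of the board's upper face. Axes as the board's: the back fence's inner face is the plane x = 0 and runs towards -y; the side fence's inner face is the plane y = 0 and runs towards -x. The free board surface lies at negative x and y.
- blank: Cup blank, loose on the board, brown wood, 0.27-0.47 kg: block 96 x 96 mm, 58 high, its upright corners sawn off at 45 deg (faces 68 mm wide), handle stub on its -y face. Origin: centre of the block's underside, axes square to its faces. Starts off both fences, within 0.45 rad of square; seated, +x face on the back fence, +y face on the side fence, origin 48 mm from each. Slides with 1-3.5 N.
- handle_end (a point): Middle of the round end (radius 18 mm) of the blank's handle stub, 113 mm from the blank's origin along its -y and 46 mm above the board. The stub sticks out 65 mm from the middle of the block's -y face, is 36 mm wide and 24 mm thick; its top is flush with the block's top, its underside 34 mm above the board. Axes as the blank's.
- cup: Finished dark wooden drinking cup, 90 mm across and 58 mm high, with a handle to its own +y reaching 98 mm from its axis. Stands on the desk off the board; leave it alone. Origin: centre of the underside.
- tumbler: Clear glass tumbler, 72 mm across and 88 mm high, on the desk off the board; leave it alone. Origin: centre of the underside.
- tape: Grey tape measure, 68 by 66 mm and 34 mm high, lying on the desk off the board; leave it alone. Origin: centre of the underside.
- knife: Carving knife in a black sheath, 207 mm long along its x (from -103 to +104 mm), 28 mm wide, 20 mm high, lying on the desk to the left of the board; leave it alone. Origin: its middle, on the desk.
Mind the look-alikes: they are no part of the job. What is meant by the blank is not pink, and is the smaller of those in its own colour.

How it is judged:
By the outcome, as a careful person would: the job done as asked, in the order asked, and still so for the second after the job is handed in, with the robot touching nothing.
It also fails if it takes over 64 s, if anything falls off the work surface, if the arm or the gripper's body presses on something with over 40 N, if the wrist force passes 120 N, or if a joint passes its speed limit or range.

## Working session

There is one attempt and no reset: what is moved stays moved. The work goes in short steps, each a Python script; the robot and the scene stay as the last script left them, time stands still between calls to the robot, and variables do not carry over. Pictures are saved under pics/ and viewed, about 8 in all and at most 12, crops included, and the job is handed in when it is done.

```bash
mkdir -p pics; ls; python3 - <<'E'
from rig import *
import cv2
for n in ("top","scene"):
    f=grab_frame(n); cv2.imwrite(f"pics/{n}0.png",f["frame"][:,:,::-1]); print(n,f["fovy"],f["cx"],f["cy"],f["world_from_camera"].tolist() if hasattr(f["world_from_camera"],'tolist') else f["world_from_camera"])
print(state()["t"],state()["tcp_rot"])
E
```

```text
pics
top 44.69927106354837 320.3145010074322 237.29961952780621 [[0.019830566403996115, -0.9804848582782572, 0.19559189994261642, 0.20348638855286222], [-0.9997235511549605, -0.021917550110301248, -0.008511302090610873, -0.008639956578248049], [0.012632098092237344, -0.19536904484648582, -0.9806484418044827, 1.3936708914889917], [0.0, 0.0, 0.0, 1.0]]
scene 52.01547542804634 319.4276951984047 248.32788510779415 [[-0.8012784809345621, 0.45625803921953045, -0.38701601728965984, 1.0030511240373383], [0.5979659639470538, 0.5893854066584643, -0.5431956814803552, 0.7215521673456408], [-0.019735803811138184, -0.6666734163483543, -0.7450886215627924, 1.0914218383383187], [0.0, 0.0, 0.0, 1.0]]
0.1 [-1.31702796  1.02195726 -1.01966601]
```

View pics/top0.png

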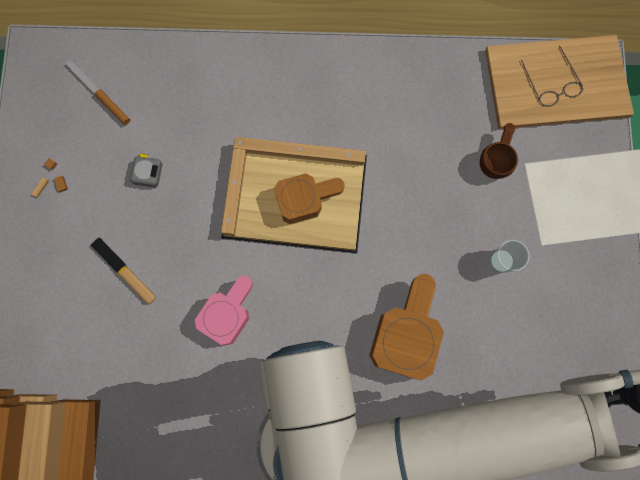

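View pics/scene0.png

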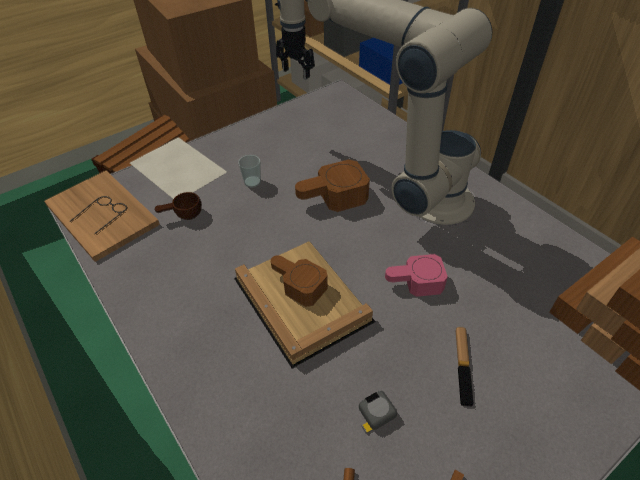

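The candidates for the blank in the top picture are the pink one at (222,318), the large brown one at (408,343), and the small brown one on the board at (300,197). The last fits: it is brown, the smaller of the two brown ones, and on the board. I'll confirm with an enlarged crop.

```bash
python3 - <<'E'
import cv2
im=cv2.imread("pics/top0.png")[125:265,210:380]
im=cv2.resize(im,None,fx=4.5,fy=4.2*4.5/4.2,interpolation=cv2.INTER_CUBIC)
im=im[:600]
cv2.imwrite("pics/crop0.png",im);print(im.shape)
E
```

```text
(600, 765, 3)
```

View pics/crop0.png

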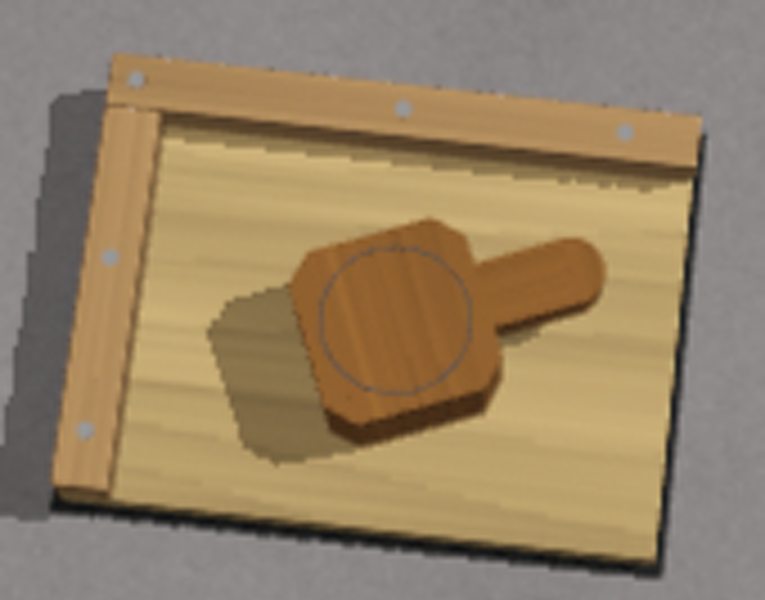

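The crop shows the small brown blank on the board. Its circle centre is near crop (396,320) and its stub tip near (604,268). The fence tops' inner corner is near (160,112), and the fences run to (697,167) and (110,490).

```bash
cat > h.py <<'E'
import numpy as np, cv2
from rig import *
def ray(f,px,z):
    T=np.array(f["world_from_camera"]); F=240/np.tan(np.radians(f["fovy"])/2)
    d=T[:3,:3]@np.array([(px[0]-f["cx"])/F,(px[1]-f["cy"])/F,1.]); p=T[:3,3]
    return (p+d*(z-p[2])/d[2])[:2]
E
python3 - <<'E'
from h import *
f=grab_frame("top")
w=lambda c,z: ray(f,((c[0]+.5)/4.5-.5+210,(c[1]+.5)/4.5-.5+125),z)
P=dict(bl=(113,55),br=(703,117),ic=(160,112),ir=(697,167),sn=(110,490),sl=(53,490))
W={k:w(v,.049) for k,v in P.items()}
B={k:w(v,.079) for k,v in dict(c=(396,320),tip=(604,268)).items()}
nb=w((660,566),.021); W['nearright']=nb
print(W,B)
d=W['bl']-W['br']; print("len",np.hypot(*d),"yaw",np.arctan2(-d[0],d[1]))
d=W['ic']-W['ir']; print("yaw inner back",np.arctan2(-d[0],d[1]))
d=W['ic']-W['sn']; print("yaw side",np.arctan2(d[1],d[0]),np.hypot(*d))
d=B['c']-B['tip'];print("blank yaw",np.arctan2(-d[0],d[1]),np.hypot(*d))
print(np.hypot(*(W['bl']-W['sl'])), np.hypot(*(nb-W['br'])))
for z in (.13,.2):pass
print(state()["ee_pos"])
E
```

```text
{'bl': array([0.71568097, 0.19237544]), 'br': array([ 0.68829153, -0.12634247]), 'ic': array([0.68400118, 0.16561592]), 'ir': array([ 0.6600295 , -0.12325082]), 'sn': array([0.47625068, 0.18233555]), 'sl': array([0.47558499, 0.21200169]), 'nearright': array([ 0.44730776, -0.10709305])} {'c': array([0.56321295, 0.03476274]), 'tip': array([ 0.59369271, -0.07256657])}
len 0.3198926176475093 yaw -0.08572566633056307
yaw inner back -0.08279556202155992
yaw side -0.08030629861003222 0.20842220949655732
blank yaw 0.27669886469940186 0.11157327676531381
0.24089679864185878 0.24175135677411277
[ 0.15007307 -0.58097513  0.40380271]
```

The sizes check out: fence length 0.320, width 0.241, and tip distance 0.112. In the corner frame the blank sits at about (-109,-140) mm, turned +0.36 rad. The plan is a two-finger fork push on the -x face, square to the fence, which also turns the blank. Then I'll push on the -y face with the fingers straddling the stub.

```bash
cat >> h.py <<'E'
from scipy.spatial.transform import Rotation as R
YAW=-0.083; C=np.array([.6835,.1652]); EX=np.array([np.cos(YAW),np.sin(YAW)]); EY=np.array([-EX[1],EX[0]])
def w(x,y,z): return np.r_[C+x*EX+y*EY,z]           # corner frame -> world
def cf(p): d=np.array(p[:2])-C; return np.round([d@EX*1e3,d@EY*1e3],1)
def rot(d):                                           # jaws along +-d, tool down
    best=None
    for s in (1,-1):
        x=np.r_[s*d,0]; z=np.array([0,0,-1.]); r=R.from_matrix(np.c_[x,np.cross(z,x),z]).as_rotvec()
        q=inverse_kinematics(w(-.15,-.14,.3),r)
        if q is not None:
            c=abs(q[5]);
            if best is None or c<best[0]: best=(c,r)
    return best[1]
RX=rot(EY); RY=rot(EX)   # RX: fork for pushing +x ; RY: for pushing +y
def snap(n,name):
    f=grab_frame(n); cv2.imwrite(f"pics/{name}.png",f["frame"][:,:,::-1]); return f
def F(): 
    f=np.array(state()["contact_force"]); return np.round([f[:2]@EX,f[:2]@EY,f[2]],1)
def creep(a,b,z,fmax,step=.0015,v=.03):
    a,b=np.array(a),np.array(b); n=max(1,int(np.ceil(np.linalg.norm(b-a)/step))); u=(b-a)/np.linalg.norm(b-a); f0=F()
    for i in range(1,n+1):
        line_to(w(*(a+(b-a)*i/n),z),v=v); f=F()-f0
        if -(f[:2]@u)>fmax: break
    print("end",cf(state()["ee_pos"]),"f",f,"t",round(state()["t"],2))
    return a+(b-a)*i/n
E
python3 - <<'E'
from h import *
print(RX,RY)
set_gripper(.02); move_ptp(w(-.195,-.138,.30),RX); print(state()["t"],F())
line_to(w(-.195,-.138,.212),v=.12); print(state()["t"],state()["ee_pos"],F(),state()["gripper_width"])
snap("wrist","w1"); snap("scene","s1")
a=cv2.imread("pics/w1.png"); b=cv2.imread("pics/s1.png")[190:400,190:410]
cv2.imwrite("pics/m1.png",np.hstack([cv2.resize(a,(400,300)),cv2.resize(b,(314,300),interpolation=cv2.INTER_CUBIC)]))
E
```

```text
[2.31169217 2.12736544 0.        ] [ 3.13888774 -0.13033867  0.        ]
4.2667 [-0.  -0.   0.3]
5.15 [0.47803775 0.04373545 0.21302412] [-0.   0.3  1. ] 0.020152114501926912
```

View pics/m1.png

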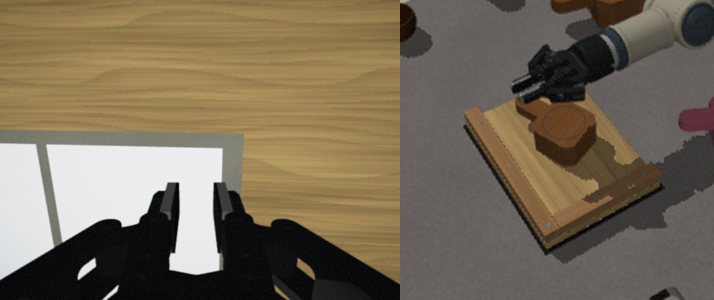

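The wrist view looks out horizontally at a wall and window, and the scene crop shows the gripper lying level above the board. Tool y, not z, runs along the fingers, so I misread the tool frame. Nothing was touched and forces are near zero. I'll raise the arm and fix the orientation.

```bash
python3 - <<'E'
s=open("h.py").read()
s=s.replace("x=np.r_[s*d,0]; z=np.array([0,0,-1.]); r=R.from_matrix(np.c_[x,np.cross(z,x),z])","x=np.r_[s*d,0]; y=np.array([0,0,-1.]); r=R.from_matrix(np.c_[x,y,np.cross(x,y)])")
open("h.py","w").write(s)
E
python3 - <<'E'
from h import *
print(RX,RY, R.from_rotvec(RX).as_matrix()[:,1])
line_to(w(-.195,-.138,.32),v=.2)
move_ptp(w(-.195,-.138,.34),RX); print(state()["t"],F())
line_to(w(-.195,-.138,.212),v=.15); print(state()["t"],state()["ee_pos"],F(),state()["gripper_width"],state()["joint_positions"])
snap("wrist","w2"); snap("scene","s2"); snap("top","t2")
a=cv2.imread("pics/w2.png"); b=cv2.imread("pics/s2.png")[200:360,220:400];c=cv2.imread("pics/t2.png")[125:265,210:380]
r=lambda i,s:cv2.resize(i,s,interpolation=cv2.INTER_CUBIC)
cv2.imwrite("pics/m2.png",np.vstack([np.hstack([r(a,(400,300)),r(b,(338,300))]),r(c,(738,300*738//364))[100:400]]))
E
```

```text
[-1.24729985 -1.14784426  1.14784426] [-1.5698132   0.06518467 -0.06518467] [-3.33066907e-16  3.33066907e-16 -1.00000000e+00]
10.1417 [ 0.7 -0.7 -0.8]
11.1417 [0.47809122 0.04384176 0.21310731] [-0.1  0.   0.5] 0.019560431627448034 [ 2.05767423e-02 -1.88925100e-01  1.84252900e+00 -2.63010222e-05
  1.48621836e+00 -1.46722302e+00]
```

View pics/m2.png

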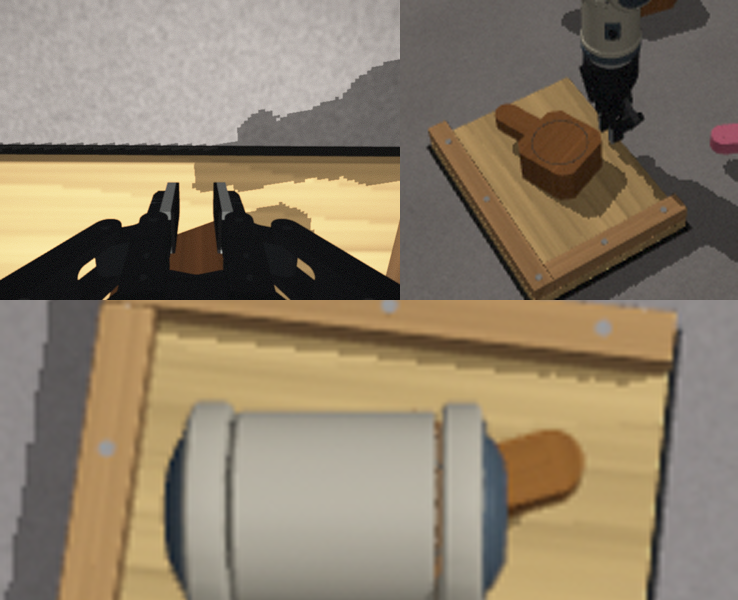

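The fork now points down, just behind the blank's -x side and above the board. The blank hasn't moved. I'll start the push towards the back fence.

```bash
python3 - <<'E'
from h import *
creep((-.195,-.138),(-.118,-.138),.205,15,step=.011,v=.05)
line_to(w(-.20,-.138,.205),v=.2)
line_to(w(-.20,-.138,.32),v=.25)
move_ptp(w(-.16,-.24,.32),RY)
print(state()["t"],state()["joint_positions"])
f=snap("top","t3"); c=cv2.imread("pics/t3.png")[125:265,210:380]
cv2.imwrite("pics/m3.png",cv2.resize(c,None,fx=4.5,fy=4.5,interpolation=cv2.INTER_CUBIC)[:600])
E
```

```text
end [-117.7 -138.1] f [-1.9  0.7 -0.6] t 14.07
16.475 [-1.86549543e-01 -1.58111564e-01  1.62568439e+00  1.13264576e-04
  1.67567612e+00 -1.04993372e-01]
```

View pics/m3.png

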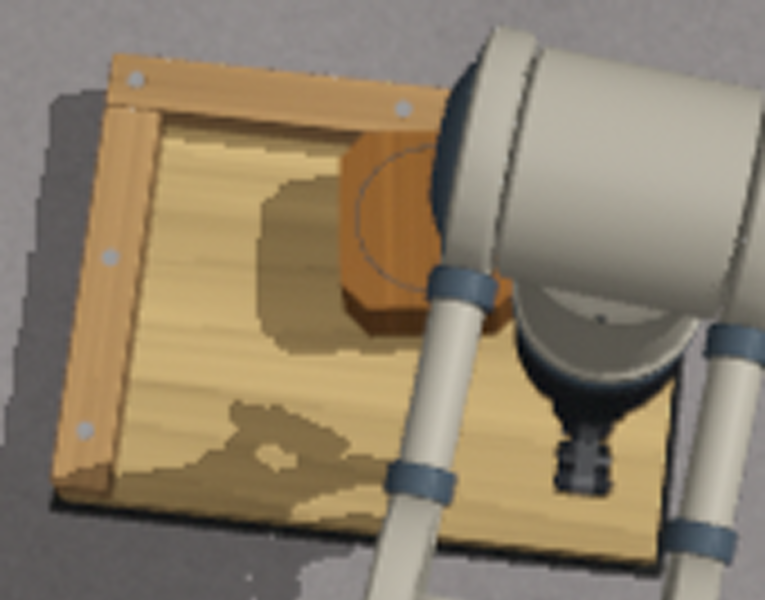

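The blank is now next to the back fence, with its left edge near px 342 and circle centre near (431,222). It still looks about 0.1 rad CCW of square. I'll press again further towards +y until it squares on the back fence, then look with the arm clear.

```bash
python3 - <<'E'
from h import *
move_ptp(w(-.16,-.135,.32),RX)
line_to(w(-.16,-.135,.205),v=.2)
line_to(w(-.125,-.135,.205),v=.1)
e=creep((-.125,-.135),(-.095,-.135),.205,8,step=.002,v=.04)
print(state()["t"])
line_to(w(e[0]-.03,-.135,.205),v=.2)
line_to(w(e[0]-.03,-.135,.30),v=.25)
move_ptp(w(-.14,-.36,.32),RY)
print(state()["t"])
f=snap("top","t4"); c=cv2.imread("pics/t4.png")[125:265,210:380]
cv2.imwrite("pics/m4.png",cv2.resize(c,None,fx=4.5,fy=4.5,interpolation=cv2.INTER_CUBIC)[:600])
E
```

```text
end [-111.8 -134.3] f [-8.3  5.3  2.2] t 20.73
20.7333
22.6333
```

View pics/m4.png

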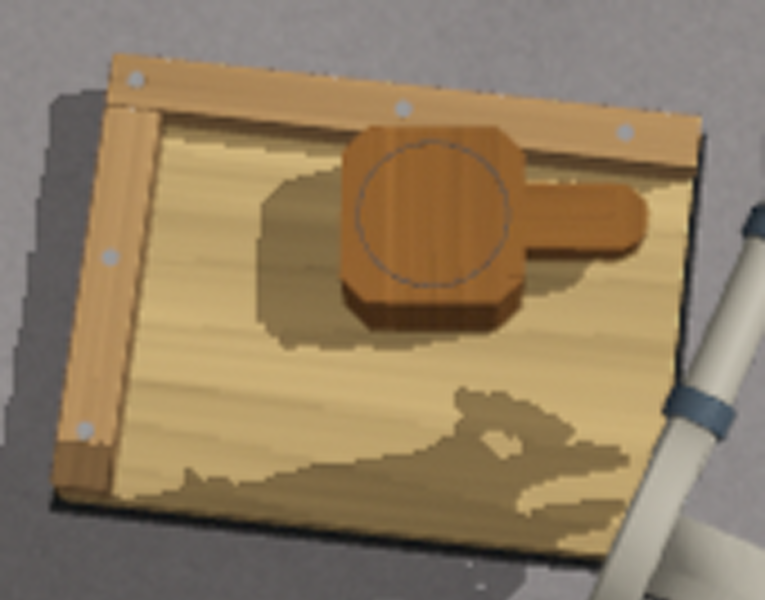

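The blank's circle centre is at crop (432,213) and its tip at (648,220), so it is still about 0.07 rad CCW. The +5 N sideways force says a finger was riding on the sawn corner. I'll compute the pose.

```bash
cat >> h.py <<'E'
def blankpose(f,c,tip):
    p=[ray(f,((q[0]+.5)/4.5-.5+210,(q[1]+.5)/4.5-.5+125),.079) for q in (c,tip)]
    d=p[0]-p[1]; print("blank",cf(p[0]),"len",np.hypot(*d),"rel yaw",np.arctan2(-d[0],d[1])-YAW)
E
python3 - <<'E'
from h import *
f=grab_frame("top"); blankpose(f,(432,213),(648,220)); blankpose(f,(433.5,214),(648,219))
E
```

```text
blank [ -49.7 -152.3] len 0.11281537871161502 rel yaw 0.07306178618454413
blank [ -50.1 -153.1] len 0.11200935684867161 rel yaw 0.08254001661965865
```

```bash
python3 - <<'E'
from h import *
move_ptp(w(-.145,-.147,.31),RX)
line_to(w(-.145,-.147,.207),v=.25)
line_to(w(-.122,-.147,.207),v=.1)
e=creep((-.122,-.147),(-.100,-.147),.207,10,step=.002,v=.04)
line_to(w(e[0]-.025,-.147,.207),v=.2)
line_to(w(e[0]-.025,-.147,.31),v=.25)
set_gripper(.046)
move_ptp(w(-.05,-.30,.31),RY)
print(state()["t"],state()["gripper_width"])
f=snap("top","t5"); snap("wrist","w5"); c=cv2.imread("pics/t5.png")[125:265,210:380]
cv2.imwrite("pics/m5.png",np.hstack([cv2.resize(c,None,fx=3,fy=3,interpolation=cv2.INTER_CUBIC),cv2.resize(cv2.imread("pics/w5.png"),(280,420))]))
E
```

```text
end [-107.7 -146.8] f [-16.5   0.8   6.9] t 26.76
29.1583 0.046301128089311326
```

View pics/m5.png

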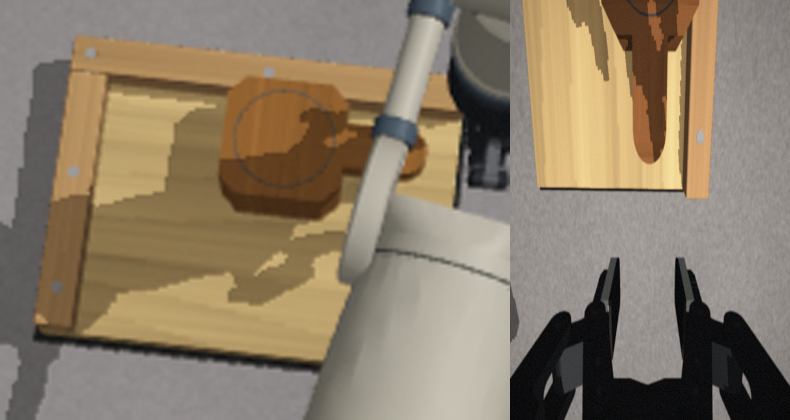

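The fork stopped at x' = -107.7 with solid force. That is half a pad (11.7) behind a 96 mm block on the fence, so the blank is square on the back fence. The wrist view shows the stub parallel to the fence and centred between the open fingers. Next I'll straddle the stub and push towards the side fence.

```bash
python3 - <<'E'
from h import *
line_to(w(-.049,-.228,.27),v=.2)
line_to(w(-.049,-.228,.235),v=.15); f0=F(); print(f0)
line_to(w(-.049,-.228,.213),v=.1); print(F(),state()["t"],cf(state()["ee_pos"]))
if abs(F()-f0).max()<6:
    creep((-.049,-.228),(-.049,-.118),.213,20,step=.022,v=.06)
    if cf(state()["ee_pos"])[1]>-121: e=creep((-.049,-.118),(-.049,-.100),.213,9,step=.002,v=.04)
print(state()["t"],cf(state()["ee_pos"]),F())
E
```

```text
[0.4 0.2 0.3]
[ 0.  -0.3 -0.1] 30.5667 [ -49.1 -228.1]
end [ -49.1 -117.3] f [-0.1  0.   0.1] t 33.32
end [ -49.1 -104.3] f [ -3.4 -13.1   1.6] t 35.32
35.3167 [ -49.1 -104.3] [ -3.5 -13.4   1.6]
```

The +y contact came at -104.3, where I expected about -107.7. I'll back off, seat it again on the back fence, and then look.

```bash
python3 - <<'E'
from h import *
line_to(w(-.049,-.125,.213),v=.15)
line_to(w(-.049,-.125,.31),v=.25)
set_gripper(.02)
move_ptp(w(-.14,-.05,.31),RX)
line_to(w(-.14,-.05,.209),v=.25)
line_to(w(-.113,-.05,.209),v=.1)
e=creep((-.113,-.05),(-.100,-.05),.209,9,step=.002,v=.04)
line_to(w(e[0]-.025,-.05,.209),v=.2)
line_to(w(e[0]-.025,-.05,.31),v=.25)
move_ptp(w(-.14,-.36,.32),RY)
print(state()["t"])
f=snap("top","t6"); c=cv2.imread("pics/t6.png")[125:265,210:380]
cv2.imwrite("pics/m6.png",cv2.resize(c,None,fx=4.5,fy=4.5,interpolation=cv2.INTER_CUBIC)[:600])
E
```

```text
end [-107.1  -49.7] f [-13.6   0.4   6.4] t 39.77
41.775
```

View pics/m6.png

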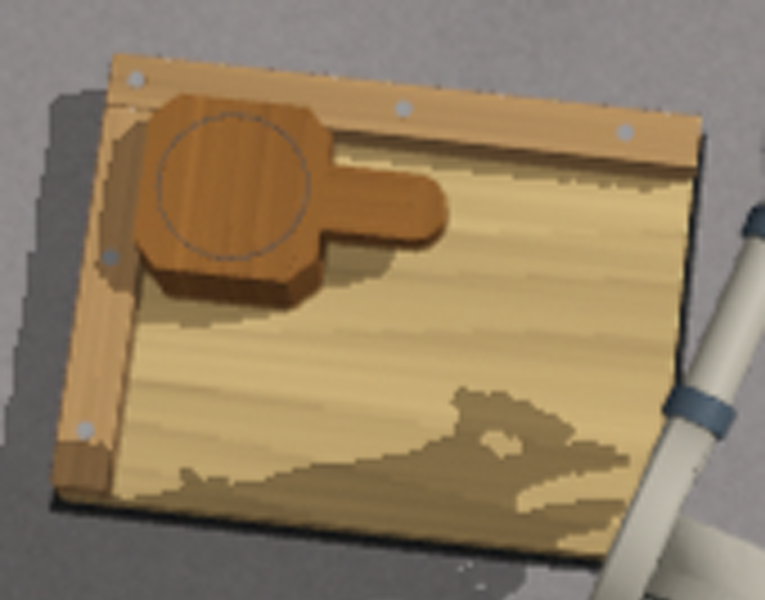

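The blank is in the corner, with circle centre (234,186) and tip (447,210). The stub runs along the back fence, and its slope of 0.11 matches the fence's. I'll compute the pose and take a close wrist view of the seams.

```bash
python3 - <<'E'
from h import *
f=grab_frame("top"); blankpose(f,(234,186),(447,210))
set_gripper(.046)
move_ptp(w(-.049,-.20,.31),RY)
snap("wrist","w7"); snap("scene","s7"); print(state()["t"])
a=cv2.imread("pics/w7.png"); b=cv2.imread("pics/s7.png")[250:370,250:380]
cv2.imwrite("pics/m7.png",np.hstack([cv2.resize(a[:330],(480,400)),cv2.resize(b,(320,400),interpolation=cv2.INTER_CUBIC)]))
E
```

```text
blank [-46.1 -47.9] len 0.11201549451366975 rel yaw -0.010154051995325888
43.1083
```

View pics/m7.png

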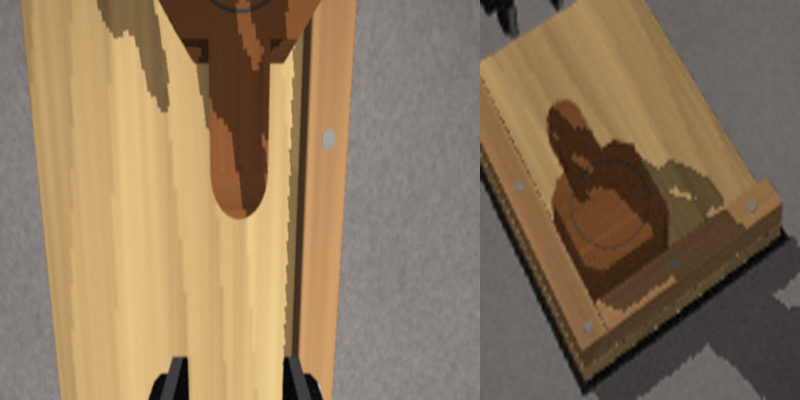

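The computed pose is (-46,-48) mm, yaw -0.01, within the calibration. The views show the blank between both fences. I'll give it one gentle confirming nudge each way.

```bash
python3 - <<'E'
from h import *
line_to(w(-.049,-.125,.31),v=.25)
line_to(w(-.049,-.125,.213),v=.25)
line_to(w(-.049,-.111,.213),v=.1)
e=creep((-.049,-.111),(-.049,-.100),.213,7,step=.0015,v=.05)
line_to(w(-.049,-.125,.213),v=.2)
line_to(w(-.049,-.125,.31),v=.3)
if state()["t"]<54:
    set_gripper(.02)
    move_ptp(w(-.125,-.05,.31),RX)
    line_to(w(-.125,-.05,.209),v=.3)
    line_to(w(-.111,-.05,.209),v=.1)
    e=creep((-.111,-.05),(-.102,-.05),.209,7,step=.0015,v=.05)
    line_to(w(-.13,-.05,.209),v=.2)
    line_to(w(-.13,-.05,.30),v=.3)
print(state()["t"],F())
E
```

```text
end [ -48.8 -104.6] f [-1.2 -8.1  0.3] t 45.89
end [-107.8  -50.1] f [-7.2 -1.2  2.8] t 49.8
50.5167 [-0.2  0.2 -0.7]
```

Both contacts came at the same places as before (-104.6 and -107.8), so the blank is hard against both fences. I'll move clear and take one last look.

```bash
python3 - <<'E'
from h import *
move_ptp(w(-.14,-.36,.32),RY); print(state()["t"])
f=snap("top","t8"); d=cv2.absdiff(cv2.imread("pics/t8.png"),cv2.imread("pics/t6.png"))[125:210,230:310]; print("change vs t6 near blank",d.max())
cv2.imwrite("pics/m8.png",cv2.imread("pics/t8.png"))
E
```

```text
51.7
change vs t6 near blank 48
```

View pics/m8.png

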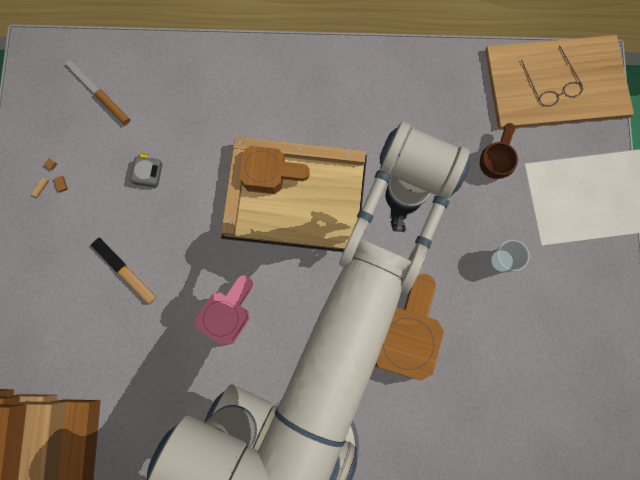

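The blank sits in the corner at (262,168) with its stub along the back fence. The cup, tumbler, tape and knife are at the same pixels as at the start, and the arm is clear.

```bash
python3 -c "
from rig import *
hand_in()"
```

```text
the job is handed in; nothing more can be done
```

I pushed the small brown blank with the fingertips only, and it now sits against both fences. The handle stub lies along the back fence, pointing away from the side fence. I handed the job in at about 52 s of the 64 s allowed.

**Final checks:**
- **Contact:** a second nudge met both fences where the first had, within 0.7 mm, at about 7–8 N. Those stops were at x' = -107.8 mm and y' = -104.6 mm.
- **Pose:** before those last nudges, the camera put the blank's origin at (-46, -48) mm from the corner, turned -0.01 rad. The target is (-48, -48) mm and 0 rad, and the calibration is good to about 2 mm.
- **Other objects:** the cup, tumbler, tape and knife looked unmoved in the last picture.

**What disagreed or went wrong:**
- **Stop position:** the side-fence stop was about 3 mm further in than I predicted, which I put down to measurement error in the fence position.
- **Last picture:** it differs slightly around the blank from the one before the final nudges. I did not measure the pose again.
- **Tool frame:** I first misread it, so the gripper was held level above the board once. It touched nothing.
- **Early push:** one push rode on a sawn corner of the block, and I redid it.

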